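# Empty the drop cup into the deep tote

### The arm

A 6-joint arm with a two-finger parallel gripper is mounted at the origin on the work surface. World frame = base frame: x ahead of the robot, y to its left, z up, the work surface at z = 0. Lengths are in m, angles in degrees, forces in N, time in s.
With the tool pointing down it reaches from about 0.25 to 0.725 m from the base axis. Payload 9.7 kg.
Tool frame: the origin (TCP) lies at the very end of the fingers, on their centre line; the grasp point (between the pads) lies 19 mm behind it; z points along the fingers, y is the direction in which the jaws open and shut (so a half turn about z gives the same grasp; the last joint's range is limited). The gripper opens to 85 mm and grips with 20 to 120 N. Pads are 22 mm wide; open, the fingers measure 114 mm over their backs; the gripper's body (76 mm by 85 mm) begins 54 mm behind the grasp point. The pads swing forward as they close: fully open they stand 13 mm farther back than shut.
Start: joints at [-67.38, 4.979, 10.078, 95.1, 0, 90], TCP at [0.212, -0.508, 0.208] pointing down, gripper open.
Joint ranges: [-179.16, 179.16], [-48.56, 103.87], [-65.8, 70.77], [-126.05, 130.52], [-82.76, 87.17], [-180, 180]. Speed limits (degrees/s): [127.2, 127.2, 147.25, 180, 180, 180].

### API

Orientations are given as [roll, pitch, yaw] about the fixed x, y, z axes, in that order (R = Rz(yaw) Ry(pitch) Rx(roll)).
In Python, from workcell import bot gives the robot as it stands.
- The arm moves only by the shell command python3 -m pendant 'ROWS' [FORCE]. ROWS is JSON, a list that holds one entry, the list of rows, each a list of 7 numbers: the shift along the tool's x, y, z in cm, then the turn, a rotation vector about the tool's x, y, z in rad, then the opening in per cent of the stroke, from 0 (shut) to 100 (fully open). In form: [[[dx, dy, dz, ax, ay, az, gripper], ...]]. A call has 1 to 5 rows; each row shifts and turns the pose as measured when the row begins, along the tool's axes as they then stand; what a row does not reach is not made up. A row lasts 1/12 s, in which the tool goes at most 41.7 mm and 7.16 degrees, less where a joint would pass 70% of its speed; a pose out of reach is approached as far as the arm can. A call with a gripper value outside its range is refused whole. The fingers move at their own pace and stop on an object; FORCE is the grip in N (left out, the last holds). Time passes only in rows, so rows that do not move let the fingers close. It gives the time, the measured TCP pose, the force and the opening at its end, in the units of the state.
- bot.get_obs(): the state, without advancing time (a new reading comes with each control period).
- bot.camera(name): name is "scene" or "top" or "wrist"; returns the picture (480x640x3 uint8, red, green, blue); there is no depth.
- bot.get_calibration(name): a dict with "intrinsics" (3x3 intrinsics, pixels), "D" ([k1, k2, p1, p2, k3] as OpenCV has them; the pictures are not rectified), "pose" (4x4, takes a point from camera to world coordinates); the wrist camera has in their place "T_tool_cam" (4x4, takes a point from camera to tool coordinates, whose origin is the TCP and whose axes are the flange's). Camera axes: x right, y down, z forward; pixel columns grow to the right and rows downward; lengths in m; the calibration is good to about 2 mm. A picture is of the moment at which its call begins: read the wrist's pose just before it. get_calibration takes no time and is no camera call.
- bot.job_done(): hands the job in, once; it reports no verdict.
Trained networks look in the newest picture that a camera, given by its name, has taken for a name from the list of things; names that differ only in an ending like _2 or _b are one class to them, and where a whole thing is asked for, a point or a joint stands for the part that bears it (a point fixed in the world has none). Each returns a list of dicts, best first, with "confidence" (0 to 1); they miss things now and then, are a little off and sometimes report something else, mostly with a low value. They report only what shows in the picture. A call takes as long as a camera call. They do not tell look-alikes from the thing itself.
- bot.masks_of(camera, thing): "pixels" (480x640 bool, what is visible of it) and "extent" ([left, top, right, bottom] in pixels, round what is visible of it).
- bot.mark_of(camera, thing): "uv" ([column, row] in pixels: a listed point, or the origin of a listed thing).
The state is a dict: "time": time; "q": joint angles; "qd": joint speeds; "joint_efforts": joint torques, N m; "ee_pos": TCP position; "tcp_rot": TCP orientation; "wrist_force": force on the tool from outside, world axes, zero at the start; "torque": the same for the moment, N m; "opening": finger opening in m.
Only numpy, scipy, OpenCV 4.12 (cv2) and the standard library are available. Lean on these libraries where they do the work, as an engineer would, in place of code of your own. Each camera call takes 0.05 s, during which the arm holds its last target. There are 200 camera calls.

### The job

The drop cup with a release tab on one side stands on the blue cutting board with a baby squash in it. Lift it by its handle, carry it upright to the deep grey tote and lower it just inside one wall, with the tab over that wall's rim, until the rim presses the tab up and the hinged bottom swings open and drops the squash into the tote. Then stand the empty cup upright back where you took it from.

Things in the scene. Friction and masses are not known exactly. Their poses are not given: they have to be found in the camera images.
- cup_grip (a point): Drop cup, 0.2 to 0.32 kg: square aluminium tube 66 x 66 x 62 mm high on a fixed blue board. Above it on an arch its handle: black block 16 mm thick (cup's x), 44 long (y), 34 high; grip across the 16 mm from above. This point: block's centre, over the cup's middle, 99 mm above the feet; z up. The tab sticks out at the cup's -x side. A like cup without a tab, in a shallow tray, is not wanted.
- cup_bottom (a joint): Angle of the cup's hinged bottom (rad): 0 shut, 1.25 at most; squash rolls out near 0.7. Hinge line along y, 34 mm to -x of the cup's middle, 10 mm above its feet. Flap and tab are one stiff plate, 3 mm thick; the tab is 46 mm long and wide, beyond the hinge. Tab pushed up = flap down; a 2 to 5 N spring shuts it. Rim 20 mm from the hinge: lowering 28 mm past contact opens it about 0.9.
- tote_mouth (a point): The deep grey tote, fixed to the table: an open box 170 mm (along its x) by 200 mm (along its y) outside and 110 mm high, walls and floor 6 mm thick. This point is the centre of its mouth, level with the rim; z is up. A grey tray of the same outline but only 35 mm high stands elsewhere and is not wanted.
- squash_mid (a point): The baby squash, a round yellow vegetable 38 mm across and 31 mm high, 25 to 50 g, loose in the drop cup, resting on its flap. This point is its centre.
Things that resemble listed ones, but are neither listed nor needed, are in the scene too. Leave any purple look-alike of the part that bears cup_grip alone.

How it is judged:
By the outcome, as a careful person would: the job done as asked, in the order asked, and still so for the second after the job is handed in, with the robot touching nothing.
It also fails if it takes over 72 s, if anything falls off the work surface, if the arm or the gripper's body presses on something with over 40 N, if the wrist force passes 120 N, or if a joint passes its speed limit or range.

## Working session

There is one attempt and no reset: what is moved stays moved. The work goes in short steps, Python scripts to look and compute and a shell command to move; the robot and the scene stay as the last step left them, time stands still between calls to the robot, and variables do not carry over. Pictures are saved under pics/ and viewed, about 8 in all and at most 12, crops included, and the job is handed in when it is done.

```bash
mkdir -p pics
cat > h.py <<'E'
from workcell import bot
import numpy as np, cv2
from scipy.spatial.transform import Rotation as R
def snap(c,fn=None):
    im=np.array(bot.camera(c))
    if fn: cv2.imwrite('pics/'+fn,im[:,:,::-1])
    return im
def cal(c):
    k=bot.get_calibration(c)
    K=np.array(k["intrinsics"]);D=np.array(k["D"],float)
    if "pose" in k: T=np.array(k["pose"])
    else:
        o=bot.get_obs();T0=np.eye(4);T0[:3,:3]=R.from_euler('xyz',o['tcp_rot'],degrees=True).as_matrix();T0[:3,3]=o['ee_pos'];T=T0@np.array(k["T_tool_cam"])
    return K,D,T
def ray(c,uv):
    K,D,T=cal(c);p=cv2.undistortPoints(np.array([[uv]],float),K,D)[0,0]
    d=T[:3,:3]@np.array([p[0],p[1],1]);return T[:3,3],d/np.linalg.norm(d)
def atz(c,uv,z):
    o,d=ray(c,uv);return o+d*(z-o[2])/d[2]
def proj(c,P):
    K,D,T=cal(c);Ti=np.linalg.inv(T)
    return cv2.projectPoints(np.array(P,float).reshape(-1,3),cv2.Rodrigues(Ti[:3,:3])[0],Ti[:3,3],K,D)[0][:,0]
def tri(rays):
    A=sum(np.eye(3)-np.outer(d,d) for o,d in rays);b=sum((np.eye(3)-np.outer(d,d))@o for o,d in rays)
    return np.linalg.solve(A,b)
E
python3 - <<'E'
from h import *
np.set_printoptions(precision=3,suppress=True)
print(bot.get_obs())
for c in ['scene','top','wrist']:
    snap(c,c+'0.png')
    for t in ['cup_grip','tote_mouth','squash_mid']:
        print(c,t,[(np.round(m['uv'],1),round(m['confidence'],2)) for m in bot.mark_of(c,t)])
    print(c,[(m['extent'],round(m['confidence'],2)) for m in bot.masks_of(c,'cup_grip')])
print(cal('top'),cal('scene'))
E
```

```text
{'time': 0.0, 'q': array([-67.381,   5.01 ,  10.035,  95.099,  -0.002,  89.999]), 'qd': array([ 0.011, -0.066, -0.004, -0.004,  0.132, -0.108]), 'joint_efforts': array([ -0.002, -52.039,  46.48 ,   0.017,  -0.   ,  -0.   ]), 'ee_pos': array([ 0.211, -0.507,  0.207]), 'tcp_rot': array([-179.925,    0.002,   22.62 ]), 'wrist_force': array([-0.286,  0.257, -0.178]), 'torque': array([ 0.023,  0.049, -0.016]), 'opening': 0.0854394934778219}
scene cup_grip [(array([244. , 354.9]), 0.78), (array([160. , 321.5]), 0.64), (array([221.8, 272. ]), 0.63)]
scene tote_mouth [(array([409.7, 173.6]), 0.67)]
scene squash_mid [(array([256.5, 367.2]), 0.65)]
scene [([141.0, 314.7, 192.0, 378.0], 0.82), ([217.6, 344.5, 273.1, 397.5], 0.72), ([193.0, 258.1, 248.5, 309.8], 0.66)]
top cup_grip [(array([413.7, 291.2]), 0.95), (array([471.5, 208.6]), 0.71), (array([496.1, 296.8]), 0.66)]
top tote_mouth [(array([179.9, 216.2]), 0.84), (array([471. , 205.2]), 0.57)]
top squash_mid [(array([459.9, 213.7]), 0.69)]
top [([468.4, 281.3, 520.8, 316.5], 0.92), ([386.7, 271.8, 437.9, 330.4], 0.88), ([443.1, 195.9, 483.8, 253.5], 0.69)]
wrist cup_grip []
wrist tote_mouth []
wrist squash_mid []
wrist [([159.7, 0.0, 311.5, 56.4], 0.81), ([47.4, 0.0, 98.5, 21.8], 0.75)]
(array([[496.207,   0.   , 317.568],
       [  0.   , 496.207, 241.691],
       [  0.   ,   0.   ,   1.   ]]), array([-0.096,  0.   ,  0.   ,  0.   ,  0.   ]), array([[ 0.011, -0.984,  0.179,  0.278],
       [-1.   , -0.012, -0.   ,  0.031],
       [ 0.002, -0.179, -0.984,  1.132],
       [ 0.   ,  0.   ,  0.   ,  1.   ]])) (array([[527.357,   0.   , 324.551],
       [  0.   , 527.357, 239.533],
       [  0.   ,   0.   ,   1.   ]]), array([-0.134,  0.   ,  0.   ,  0.   ,  0.   ]), array([[ 0.778,  0.471, -0.417,  0.975],
       [ 0.628, -0.602,  0.493, -0.56 ],
       [-0.019, -0.645, -0.764,  1.012],
       [ 0.   ,  0.   ,  0.   ,  1.   ]]))
```

```bash
python3 -c "
import cv2,numpy as np
a=cv2.imread('pics/scene0.png');print(a.shape)"
```

```text
(480, 640, 3)
```

View pics/scene0.png

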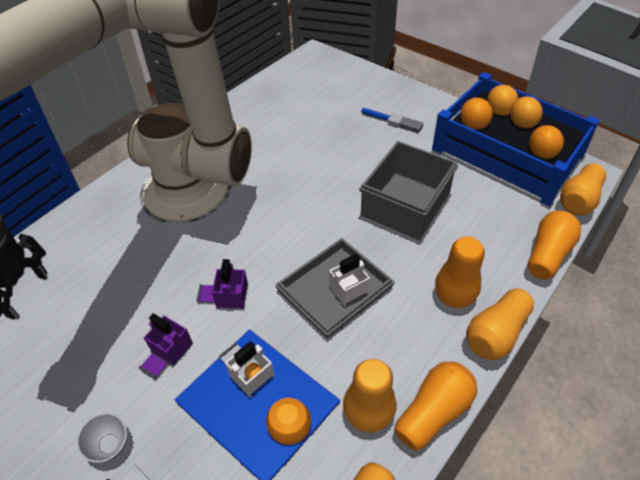

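View pics/top0.png

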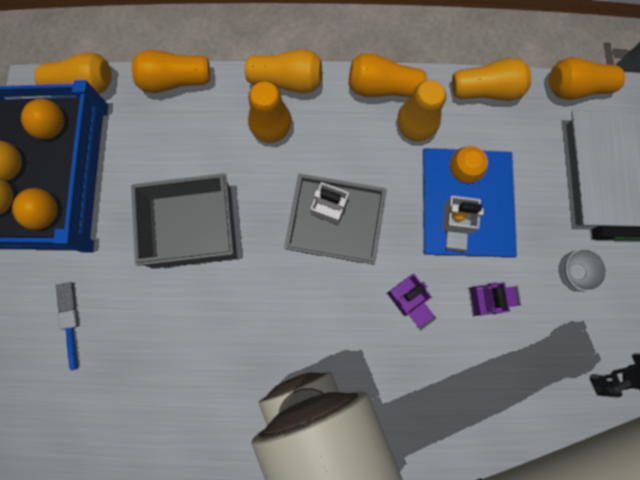

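The scene view shows three classes of cup:
- White cup with the squash on the blue board: scene (248,365), top (463,212). It has a tab at top (457,242).
- White cup without a tab in the shallow tray: scene (350,278), top (329,200).
- Purple look-alikes: top (412,292) and (496,297).

The first fits the description. The deep tote is at scene (408,190), top (183,220). I'll confirm with an enlarged crop and measure.

Run:
```python
from h import *
np.set_printoptions(precision=4,suppress=True)
t=cv2.imread('pics/top0.png');s=cv2.imread('pics/scene0.png')
a=cv2.resize(t[140:260,415:525],None,fx=4,fy=4,interpolation=2);b=cv2.resize(s[320:410,200:290],(400,400),interpolation=2)
c=cv2.resize(t[160:280,120:250],(400,369))
o=np.zeros((480,850,3),np.uint8);o[:,:440]=a;o[:400,445:845]=b
cv2.imwrite('pics/crop1.png',cv2.resize(o,(800,452)))
# handle
p=tri([ray('top',(471.5,208.6)),ray('scene',(244,354.9))]);print('grip',p, proj('top',p),proj('scene',p))
p2=tri([ray('top',(179.9,216.2)),ray('scene',(409.7,173.6))]);print('tote',p2,proj('top',p2),proj('scene',p2))
# black handle blob in top
g=t.max(2)<60
n,l,st,ce=cv2.connectedComponentsWithStats(g.astype(np.uint8))
for i in range(1,n):
    if 440<ce[i][0]<500 and 190<ce[i][1]<240: print('blk',st[i],ce[i],cv2.minAreaRect(np.argwhere(l==i)[:,::-1].astype(np.float32)))
# blue board
h=cv2.cvtColor(t,cv2.COLOR_BGR2HSV);m=cv2.inRange(h,(105,150,60),(125,255,255));m[:,:410]=0;m[:,530:]=0;m[265:]=0;m[:140]=0
r=cv2.minAreaRect(np.argwhere(m>0)[:,::-1].astype(np.float32));q=cv2.boxPoints(r)
print('board',[atz('top',x,0.01) for x in q])
```

```text
grip [ 0.5414 -0.2977  0.1086] [[470.9138 208.1551]] [[243.1873 355.0089]]
tote [0.5155 0.3236 0.11  ] [[180.095  216.3896]] [[409.9144 173.52  ]]
blk [459 202  22  13 212] [469.4387 207.3915] ((469.61322021484375, 207.396240234375), (21.008893966674805, 10.995882034301758), 10.619654655456543)
board [array([ 0.7115, -0.2224,  0.01  ]), array([ 0.7169, -0.4467,  0.01  ]), array([ 0.454 , -0.4289,  0.01  ]), array([ 0.4518, -0.2145,  0.01  ])]
```

View pics/crop1.png

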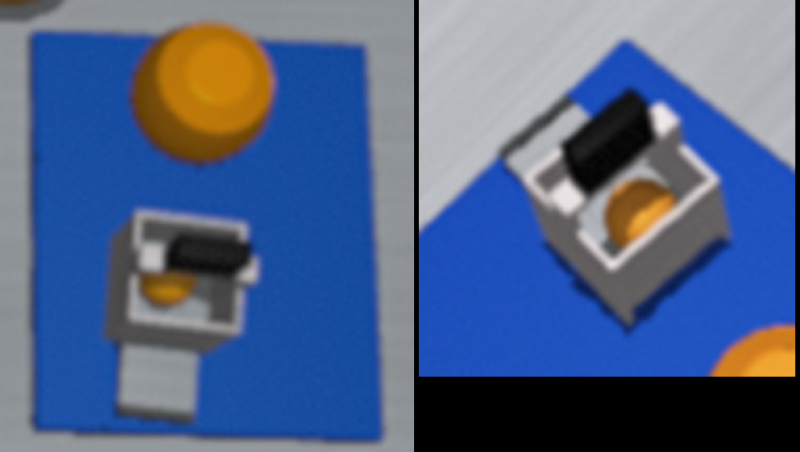

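Crop: on the left (top view) is the white cup, with its tab toward -x, the black handle at crop (210,255) and the squash inside at (168,285). On the right is the same cup in the scene view. This is the wanted one. I'll turn and rise first.

```bash
python3 -m pendant '[[[0,0,-1,0,0,-0.12,60],[0,0,-1,0,0,-0.12,60],[0,0,-1,0,0,-0.12,60],[0,0,-1,0,0,-0.12,60],[0,0,-1,0,0,-0.12,60]]]'
python3 -m pendant '[[[0,0,-1,0,0,-0.12,60],[0,0,-1,0,0,-0.12,60],[0,0,-1,0,0,-0.12,60],[0,0,-1,0,0,-0.12,60],[0,0,0,0,0,0,60]]]'
```

```text
time: 1.17
ee_pos: [0.2111, -0.5067, 0.257]
tcp_rot: [-179.8, -0.1, 58.1]
wrist_force: [-0.5, 0.2, -0.4]
opening: 0.051
time: 1.58
ee_pos: [0.2113, -0.5071, 0.301]
tcp_rot: [-180.0, -0.1, 87.1]
wrist_force: [-0.5, -0.3, 0.5]
opening: 0.0511
```

```bash
python3 -m pendant '[[[2.5,3.2,0,0,0,0,60],[2.5,3.2,0,0,0,0,60],[2.5,3.2,0,0,0,0,60],[2.5,3.2,0,0,0,0,60],[2.5,3.2,0,0,0,0,60]]]'
python3 -m pendant '[[[2.5,3.2,0,0,0,0,60],[2.5,3.2,0,0,0,0,60],[2.5,3.2,0,0,0,0,60],[2.5,3.2,0,0,0,0,60],[0,0,0,0,0,0,60]]]'
python3 - <<'E'
from h import *
np.set_printoptions(precision=4,suppress=True)
print(np.array(bot.get_calibration('wrist')['T_tool_cam']),bot.get_obs()['q'])
snap('wrist','w1.png')
for t in ['cup_grip','squash_mid']:
  print(t,[(np.round(m['uv'],1),round(m['confidence'],2),atz('wrist',m['uv'],.108)) for m in bot.mark_of('wrist',t)])
E
```

```text
time: 2.0
ee_pos: [0.3782, -0.3933, 0.2984]
tcp_rot: [-179.9, -0.0, 85.1]
wrist_force: [0.6, -0.5, 0.2]
opening: 0.051
time: 2.42
ee_pos: [0.5223, -0.2974, 0.294]
tcp_rot: [-179.8, -0.1, 84.0]
wrist_force: [0.0, -0.2, -0.9]
opening: 0.0514
[[ 0.0003 -0.9475 -0.3196  0.0828]
 [ 1.     -0.      0.0009  0.0005]
 [-0.0009 -0.3196  0.9475 -0.1659]
 [ 0.      0.      0.      1.    ]] [-29.6808  16.0715  32.7144 106.8945   0.0466  66.3381]
cup_grip [(array([336. , 202.8]), 0.91, array([ 0.5394, -0.2967,  0.108 ])), (array([178.7, 265.2]), 0.75, array([ 0.3551, -0.3497,  0.108 ]))]
squash_mid [(array([337.7, 189.3]), 0.69, array([ 0.5416, -0.2837,  0.108 ]))]
```

View pics/w1.png

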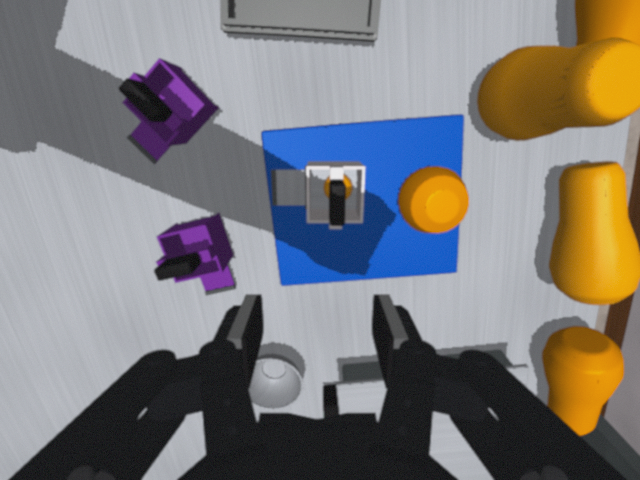

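The wrist picture shows the white cup at (335,193), its handle at (337,200) running along the image vertical, and the tab at (290,188). The jaws are nearly aligned already. I'll fit the yaw, and measure the tote in the top view at the same time.

```bash
cat >> h.py <<'E'
def fit_rect(c,im_lines_pts): pass
E
python3 - <<'E'
from h import *
np.set_printoptions(precision=4,suppress=True)
o=bot.get_obs();print(o['ee_pos'],o['tcp_rot'])
w=cv2.imread('pics/w1.png')
# rim bright-pixel hull of cup
g=(w.min(2)>170).astype(np.uint8);g[:, :300]=0;g[:,375:]=0;g[:155]=0;g[235:]=0
r=cv2.minAreaRect(np.argwhere(g>0)[:,::-1].astype(np.float32))
q=cv2.boxPoints(r);P=np.array([atz('wrist',x,.072)[:2] for x in q]);print(q,P,P.mean(0))
for i in range(4): d=P[(i+1)%4]-P[i];print(np.linalg.norm(d),np.degrees(np.arctan2(d[1],d[0]))%90)
# handle black
b=(w.max(2)<45).astype(np.uint8);b[:,:322]=0;b[:,350:]=0;b[:160]=0;b[240:]=0
n,l,s,c=cv2.connectedComponentsWithStats(b);i=1+np.argmax(s[1:,4]);r=cv2.minAreaRect(np.argwhere(l==i)[:,::-1].astype(np.float32));print('blk',s[i],r)
# tote: refine rim in top by optimising projected rectangle on outer edges
t=cv2.imread('pics/top0.png');gr=cv2.GaussianBlur(t,(3,3),0).astype(float)
G=cv2.cvtColor(t,cv2.COLOR_BGR2GRAY).astype(float);E=np.hypot(cv2.Sobel(G,6,1,0),cv2.Sobel(G,6,0,1));E=cv2.GaussianBlur(E,(0,0),1.0)
K,D,T=cal('top')
S=cv2.imread('pics/scene0.png');H=cv2.cvtColor(S,cv2.COLOR_BGR2GRAY).astype(float);F=cv2.GaussianBlur(np.hypot(cv2.Sobel(H,6,1,0),cv2.Sobel(H,6,0,1)),(0,0),1.0)
def rect(x,y,a,hx,hy,z=.11):
    u=np.linspace(-1,1,40);L=np.vstack([np.c_[u*hx,0*u+hy],np.c_[u*hx,0*u-hy],np.c_[0*u+hx,u*hy],np.c_[0*u-hx,u*hy]])
    c,s=np.cos(a),np.sin(a);return np.c_[x+c*L[:,0]-s*L[:,1],y+s*L[:,0]+c*L[:,1],0*L[:,0]+z]
def sc(p,cams=('top','scene')):
    v=0
    for c,e in zip(('top','scene'),(E,F)):
        if c in cams:
            for hx,hy in((.085,.1),(.079,.094)):
                uv=proj_(c,rect(*p,hx,hy)).astype(np.float32);v+=cv2.remap(e.astype(np.float32),uv[:,0].copy(),uv[:,1].copy(),1).mean()/e.std()
    return -v
C={c:cal(c) for c in('top','scene')}
def proj_(c,P):
    K,D,T=C[c];Ti=np.linalg.inv(T);return cv2.projectPoints(P,cv2.Rodrigues(Ti[:3,:3])[0],Ti[:3,3],K,D)[0][:,0]
from scipy.optimize import brute,fmin
for cams in(('top',),('scene',),('top','scene')):
    p=brute(sc,(slice(.5,.535,.003),slice(.308,.34,.003),slice(-.14,.141,.02)),args=(cams,),finish=fmin);print(cams,p[:2],np.degrees(p[2]),sc(p,cams))
E
```

```text
[ 0.5179 -0.301   0.2956] [-179.7872   -0.0345   83.9003]
[[306. 166.]
 [364. 166.]
 [364. 192.]
 [306. 192.]] [[ 0.5096 -0.26  ]
 [ 0.575  -0.2669]
 [ 0.5731 -0.2966]
 [ 0.5062 -0.2896]] [ 0.541  -0.2783]
0.0657388205447185 83.99512938163893
0.029780440551614343 86.31154167310497
0.06728023530480534 83.98647212189277
0.029747857231603028 83.34459700281367
blk [330 181  15  44 497] ((337.0, 202.5), (14.0, 43.0), 0.0)
('top',) [0.5116 0.3211] 4.896671646276243 -4.492169103184524
('scene',) [0.5137 0.3242] 6.948216415993791 -5.201319821052023
('top', 'scene') [0.5139 0.3246] 7.252820230148467 -9.577345673682036
```

```bash
python3 -m pendant '[[[0.6,2.2,1,0,0,0,60],[0,0,3,0,0,0,60],[0,0,3,0,0,0,60],[0,0,3,0,0,0,60],[0,0,0,0,0,0,60]]]'
python3 - <<'E'
from h import *
np.set_printoptions(precision=4,suppress=True)
for i in range(3):
  o=bot.get_obs();print(o['ee_pos'],o['tcp_rot'])
  snap('wrist')
  print([(np.round(m['uv'],1),round(m['confidence'],2),atz('wrist',m['uv'],.108)) for m in bot.mark_of('wrist','cup_grip')][:2])
  K=[ray('wrist',m['uv']) for m in bot.mark_of('wrist','cup_grip')[:1]]
  if K: print(tri(K+[ray('top',(471.5,208.6)),ray('scene',(244,354.9))]))
E
```

```text
time: 2.98
ee_pos: [0.5371, -0.3034, 0.1941]
tcp_rot: [179.9, 0.2, 82.9]
wrist_force: [-1.1, -0.4, -1.4]
opening: 0.0514
[ 0.5371 -0.3034  0.1941] [179.9391   0.1547  82.8805]
[(array([320.6, 224.1]), 0.82, array([ 0.5439, -0.2964,  0.108 ])), (array([118. , 308.5]), 0.82, array([ 0.358 , -0.3504,  0.108 ]))]
[ 0.5427 -0.2975  0.1086]
[ 0.5396 -0.3042  0.2025] [179.3847   0.3703  82.955 ]
[(array([59.9, 86.5]), 0.85, array([ 0.3716, -0.1706,  0.108 ])), (array([316.3, 219.5]), 0.59, array([ 0.5432, -0.2933,  0.108 ]))]
[ 0.5208 -0.2599  0.217 ]
[ 0.5408 -0.304   0.2033] [179.2674   0.4157  83.0348]
[(array([56.7, 87. ]), 0.9, array([ 0.3697, -0.1704,  0.108 ])), (array([119.6, 301.6]), 0.82, array([ 0.3635, -0.3447,  0.108 ]))]
[ 0.5211 -0.2599  0.218 ]
```

```bash
python3 -m pendant '[[[0.7,0,0,0,0,-0.017,60],[0,0,2,0,0,0,60],[0,0,2,0,0,0,60],[0,0,2,0,0,0,60],[0,0,0,0,0,0,60]]]'
python3 -m pendant '[[[0,0,0,0,0,0,60],[0,0,0,0,0,0,60]]]'
python3 - <<'E'
from h import *
np.set_printoptions(precision=4,suppress=True)
o=bot.get_obs();print(o['ee_pos'],o['tcp_rot'])
snap('wrist','w2.png')
for m in bot.mark_of('wrist','cup_grip'): print(np.round(m['uv'],1),round(m['confidence'],2),atz('wrist',m['uv'],.108))
print(proj('wrist',[[.541,-.2965,.108]]))
E
```

```text
time: 3.85
ee_pos: [0.5445, -0.2956, 0.1435]
tcp_rot: [179.0, 0.5, 84.4]
wrist_force: [-1.0, 0.4, -1.0]
opening: 0.0511
time: 4.02
ee_pos: [0.5445, -0.2947, 0.1445]
tcp_rot: [179.1, 0.5, 84.4]
wrist_force: [-0.8, 0.2, -0.2]
opening: 0.0511
[ 0.5445 -0.2947  0.1445] [179.0655   0.4898  84.4466]
[312.8 254.1] 0.9 [ 0.5439 -0.2907  0.108 ]
[ 72.  347.1] 0.55 [ 0.3628 -0.345   0.108 ]
[[309.2058 262.7773]]
```

View pics/w2.png

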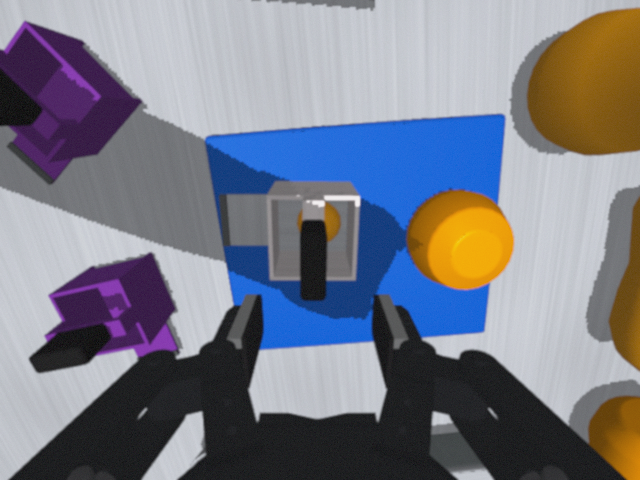

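The jaws straddle the handle (block around (314,260), finger midline at 316, parallel). I'll level the tool, go down and grip.

```bash
python3 -m pendant '[[[0,-0.2,1.8,0.016,0.008,0,60],[0,0,1.8,0,0,0,60],[0,0,1.2,0,0,0,60],[0,0,0,0,0,0,60],[0,0,0,0,0,0,60]]]'
```

```text
time: 4.53
ee_pos: [0.5449, -0.2961, 0.0983]
tcp_rot: [179.7, 0.1, 84.5]
wrist_force: [0.4, -0.1, 0.1]
opening: 0.0515
```

```bash
python3 -m pendant '[[[0,-0.2,0.6,0,0,0,60],[0,0,0,0,0,0,60],[0,0,0,0,0,0,0],[0,0,0,0,0,0,0],[0,0,0,0,0,0,0]]]' 60
python3 -m pendant '[[[0,0,0,0,0,0,0],[0,0,0,0,0,0,0],[0,0,0,0,0,0,0],[0,0,0,0,0,0,0],[0,0,0,0,0,0,0]]]' 60
```

```text
time: 4.95
ee_pos: [0.5433, -0.2964, 0.094]
tcp_rot: [179.6, 0.2, 84.4]
wrist_force: [0.3, 0.0, 1.4]
opening: 0.0158
time: 5.37
ee_pos: [0.5433, -0.2964, 0.0941]
tcp_rot: [179.6, 0.2, 84.4]
wrist_force: [-0.8, -0.4, -1.1]
opening: 0.0141
```

```bash
python3 -m pendant '[[[0,0,-0.7,0,0,0,0],[0,0,-1.5,0,0,0,0],[0,0,-2,0,0,0,0],[0,0,-2.5,0,0,0,0],[0,0,-2.5,0,0,0,0]]]' 
python3 -m pendant '[[[0,0,-2.5,0,0,0,0],[0,0,-2.5,0,0,0,0],[0,0,-2,0,0,0,0],[0,0,-1,0,0,0,0],[0,0,0,0,0,0,0]]]'
python3 - <<'E'
from h import *
o=bot.get_obs();print(o['ee_pos'],o['tcp_rot'],o['wrist_force'],o['opening'],o['q'])
snap('wrist','w3.png')
print([(np.round(m['uv']),m['confidence']) for m in bot.mark_of('wrist','squash_mid')])
E
```

```text
time: 5.78
ee_pos: [0.5398, -0.2944, 0.1834]
tcp_rot: [-179.8, -0.1, 84.4]
wrist_force: [0.1, -0.1, -1.8]
opening: 0.014
time: 6.2
ee_pos: [0.5401, -0.2943, 0.2753]
tcp_rot: [179.8, 0.1, 84.5]
wrist_force: [0.7, -0.4, -2.4]
opening: 0.014
[ 0.54012997 -0.29429931  0.27529879] [1.79787586e+02 8.78059632e-02 8.44543467e+01] [ 0.72568358 -0.42294483 -2.44684807] 0.014002021251080042 [-2.85857042e+01  1.66453121e+01  3.12442647e+01  1.04369117e+02
  2.33216603e-03  6.69597910e+01]
[(array([320., 240.]), 0.83)]
```

View pics/w3.png

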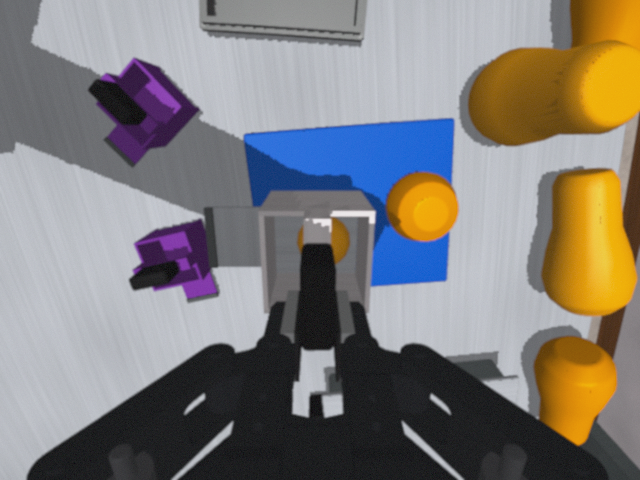

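Held: the handle sits between the pads and the squash is in the cup at (322,240). I'll carry it toward the tote, turning to the tote's yaw on the way.

```bash
python3 -m pendant '[[[0.8,-0.1,0,0,0,-0.005,0],[1.5,-0.2,0,0,0,-0.011,0],[2.2,-0.2,0,0,0,-0.011,0],[2.5,-0.2,0,0,0,-0.011,0],[2.5,-0.2,0,0,0,-0.011,0]]]' 
python3 -m pendant '[[[2.5,-0.2,0,0,0,-0.011,0],[2.5,-0.2,0,0,0,-0.011,0],[2.5,-0.2,0,0,0,-0.011,0],[2.5,-0.2,0,0,0,-0.011,0],[2.5,-0.2,0,0,0,-0.011,0]]]'
python3 -m pendant '[[[2.5,-0.2,0,0,0,-0.011,0],[2.5,-0.2,0,0,0,-0.011,0],[2.5,-0.2,0,0,0,-0.011,0],[2.5,-0.2,0,0,0,-0.011,0],[2.5,-0.2,0,0,0,-0.011,0]]]'
python3 -m pendant '[[[2.3,-0.2,0,0,0,-0.011,0],[2,-0.2,0,0,0,-0.011,0],[1.5,-0.2,0,0,0,-0.011,0],[0.8,-0.2,0,0,0,-0.011,0],[0,0,0,0,0,0,0]]]'
```

```text
time: 6.72
ee_pos: [0.5359, -0.1975, 0.2644]
tcp_rot: [-179.5, -0.2, 87.1]
wrist_force: [1.1, 0.7, -3.2]
opening: 0.0139
time: 7.13
ee_pos: [0.5249, -0.0635, 0.2574]
tcp_rot: [-178.9, -0.4, 90.4]
wrist_force: [0.3, 0.6, -2.6]
opening: 0.0139
time: 7.55
ee_pos: [0.5054, 0.0696, 0.2513]
tcp_rot: [-178.3, -0.5, 93.9]
wrist_force: [1.1, 0.4, -2.4]
opening: 0.014
time: 7.97
ee_pos: [0.4856, 0.1433, 0.2455]
tcp_rot: [-177.8, -0.6, 97.0]
wrist_force: [-0.1, -0.9, -1.7]
opening: 0.0141
```

```bash
python3 -m pendant '[[[0.5,0,-1,-0.02,-0.005,0,0],[0.5,0,-1,-0.018,-0.005,0,0],[0,0,0,0,0,0,0],[0,0,0,0,0,0,0]]]'
cat > tote.py <<'E'
from h import *
from scipy.optimize import brute,fmin
np.set_printoptions(precision=4,suppress=True)
def rect(x,y,a,hx,hy,z=.11):
    u=np.linspace(-1,1,60);L=np.vstack([np.c_[u*hx,0*u+hy],np.c_[u*hx,0*u-hy],np.c_[0*u+hx,u*hy],np.c_[0*u-hx,u*hy]])
    c,s=np.cos(a),np.sin(a);return np.c_[x+c*L[:,0]-s*L[:,1],y+s*L[:,0]+c*L[:,1],0*L[:,0]+z]
E
python3 - <<'E'
from tote import *
o=bot.get_obs();print(o['ee_pos'],o['tcp_rot'])
w=snap('wrist','w4.png');K,D,T=cal('wrist');Ti=np.linalg.inv(T);rv=cv2.Rodrigues(Ti[:3,:3])[0]
G=cv2.cvtColor(w,cv2.COLOR_RGB2GRAY).astype(float);E=cv2.GaussianBlur(np.hypot(cv2.Sobel(G,6,1,0),cv2.Sobel(G,6,0,1)),(0,0),1.5).astype(np.float32)
E=np.minimum(E,np.percentile(E,97))
def sc(p):
    v=0
    for h in((.085,.1),(.079,.094)):
        uv=cv2.projectPoints(rect(*p,*h),rv,Ti[:3,3],K,D)[0][:,0].astype(np.float32)
        v+=cv2.remap(E,uv[:,0].copy(),uv[:,1].copy(),1).sum()
    return -v
p=brute(sc,(slice(.5,.53,.002),slice(.31,.34,.002),slice(.05,.16,.01)),finish=fmin);print(p[:2],np.degrees(p[2]),sc(p),sc((.514,.3245,.12)))
for h in((.085,.1),(.079,.094)):
    for q in cv2.projectPoints(rect(*p,*h),rv,Ti[:3,3],K,D)[0][:,0]: cv2.circle(w,tuple(int(round(x)) for x in q),1,(255,0,0),-1)
cv2.imwrite('pics/w4o.png',w[:,:,::-1])
E
```

```text
time: 8.3
ee_pos: [0.4843, 0.1525, 0.2665]
tcp_rot: [179.9, 0.1, 96.9]
wrist_force: [-0.7, 0.3, -2.4]
opening: 0.0141
[0.4843 0.1525 0.2665] [179.8829   0.0917  96.8934]
[0.516  0.3215] 7.930179842200459 -19159.824 -11886.368
```

View pics/w4o.png

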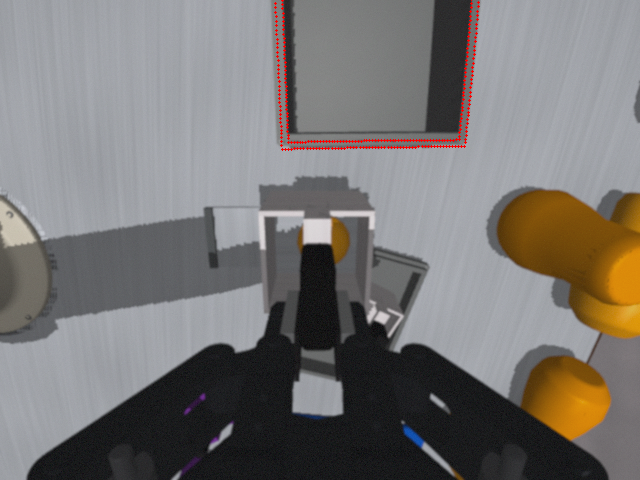

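The overlay shows the tote fit lying on the rim's outer and inner edges: near corners (282,149) and (465,147), centre (0.516, 0.3215), yaw 7.9°. The cup is upright with the squash inside at (322,240). I'll move the cup over the spot inside the -x wall.

```bash
python3 -m pendant '[[[1,0.2,-0.1,0,0,-0.012,0],[2,0.4,-0.2,0,0,0,0],[2.3,0.4,-0.2,-0.005,0,0,0],[2.3,0.4,-0.2,-0.005,0,0,0],[2.3,0.4,-0.2,-0.005,0,0,0]]]' 
python3 -m pendant '[[[2.3,0.4,-0.2,-0.005,0,0,0],[1.5,0.3,-0.1,-0.005,0,0,0],[0.8,0.2,0,0,0,0,0],[0,0,0,0,0,0,0],[0,0,0,0,0,0,0]]]'
```

```text
time: 8.77
ee_pos: [0.4909, 0.2528, 0.2766]
tcp_rot: [178.9, 0.1, 97.2]
wrist_force: [0.3, 0.5, -2.2]
opening: 0.0139
time: 9.18
ee_pos: [0.4943, 0.307, 0.2776]
tcp_rot: [178.5, 0.1, 97.4]
wrist_force: [0.0, 0.4, -2.6]
opening: 0.0137
```

```bash
python3 -m pendant '[[[0.6,-0.1,1,0.013,0,-0.006,0],[0.5,-0.1,1.5,0.013,0,0,0],[0,0,1.5,0,0,0,0],[0,0,1.5,0,0,0,0],[0,0,1,0,0,0,0]]]' 
python3 -m pendant '[[[0,0,0.5,0,0,0,0],[0,0,0,0,0,0,0],[0,0,0,0,0,0,0]]]'
python3 - <<'E'
from tote import *
o=bot.get_obs();print(o['ee_pos'],o['tcp_rot'],o['wrist_force'])
a=snap('wrist');b=snap('scene')
cv2.imwrite('pics/c5.png',np.hstack([cv2.resize(a[:400,130:450],(400,500)),cv2.resize(b[60:260,320:480],(400,500),interpolation=2)])[:,:,::-1])
E
```

```text
time: 9.6
ee_pos: [0.4918, 0.316, 0.2076]
tcp_rot: [-179.8, 0.1, 97.6]
wrist_force: [-0.0, 0.3, -3.1]
opening: 0.014
time: 9.85
ee_pos: [0.4903, 0.3138, 0.1963]
tcp_rot: [-179.4, 0.3, 97.5]
wrist_force: [0.5, 0.3, -2.7]
opening: 0.0138
[0.4903 0.3138 0.1963] [-179.3633    0.2667   97.4749] [ 0.5481  0.3241 -2.665 ]
```

View pics/c5.png

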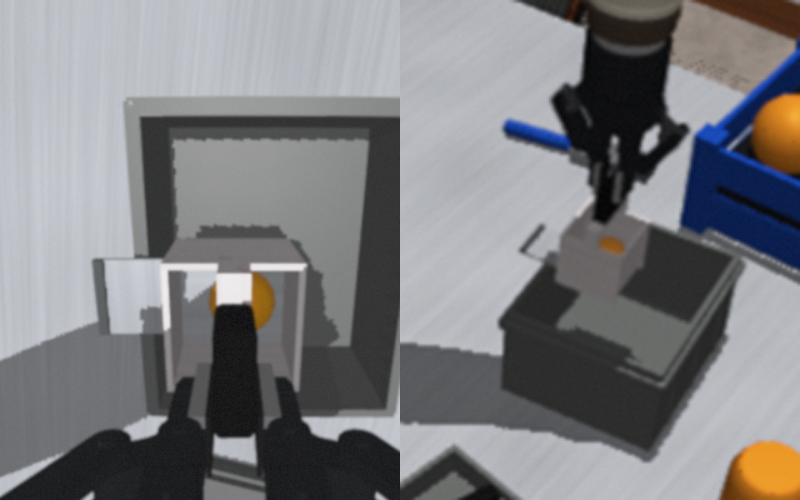

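The tab spans the -x wall's rim (left crop, rim near x≈140, tab 95–165) and the tube is inside the wall. I'll lower step by step.

```bash
python3 -m pendant '[[[0.1,0.1,0.6,-0.008,0.004,0,0],[0,0,0.6,0,0,0,0],[0,0,0.6,0,0,0,0],[0,0,0,0,0,0,0]]]' 
python3 -m pendant '[[[0,0,0.6,0,0,0,0],[0,0,0.6,0,0,0,0],[0,0,0.5,0,0,0,0],[0,0,0,0,0,0,0]]]'
```

```text
time: 10.28
ee_pos: [0.4926, 0.3158, 0.1797]
tcp_rot: [179.8, -0.1, 97.5]
wrist_force: [-0.2, 0.7, -1.0]
opening: 0.0141
time: 10.62
ee_pos: [0.4929, 0.3162, 0.1621]
tcp_rot: [179.7, -0.2, 97.5]
wrist_force: [0.4, 1.0, 0.7]
opening: 0.014
```

```bash
python3 -m pendant '[[[0,0,0.5,0,0,0,0],[0,0,0.2,0,0,0,0],[0,0,0,0,0,0,0],[0,0,0,0,0,0,0],[0,0,0,0,0,0,0]]]'
python3 - <<'E'
from tote import *
a=snap('wrist');b=snap('scene')
print([(np.round(m['uv']),round(m['confidence'],2)) for m in bot.mark_of('wrist','squash_mid')],bot.get_obs()['ee_pos'],bot.get_obs()['wrist_force'])
cv2.imwrite('pics/c6.png',np.hstack([cv2.resize(a[:400,130:450],(400,500)),cv2.resize(b[60:260,320:480],(400,500),interpolation=2)])[:,:,::-1])
E
```

```text
time: 11.03
ee_pos: [0.4937, 0.3164, 0.155]
tcp_rot: [179.6, -0.2, 97.5]
wrist_force: [0.8, -0.1, 1.4]
opening: 0.0141
[(array([407., 217.]), 0.91)] [0.4937 0.3164 0.155 ] [1.2685 0.2177 1.3574]
```

View pics/c6.png

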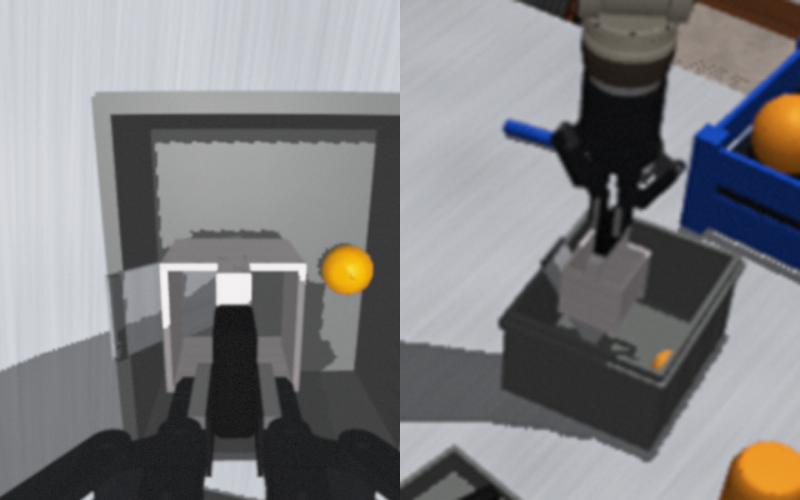

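The flap opened, and the squash lies on the tote floor (crop left (347,268), right (664,358)). I'll lift straight up and go back.

```bash
python3 -m pendant '[[[0,0,-0.8,0,0,0,0],[0,0,-1.5,0,0,0,0],[0,0,-2,0,0,0,0],[0,0,-2.5,0,0,0,0],[0,0,-2.5,0,0,0,0]]]' 
python3 -m pendant '[[[0,0,-2,0,0,0,0],[0,0,-1.5,0,0,0,0],[0,0,-0.5,0,0,0,0],[-1,0.1,0,0,0,0.01,0],[-2,0.2,0,0,0,0.01,0]]]'
python3 -m pendant '[[[-2.5,0.2,0,0,0,0.01,0],[-2.5,0.2,0,0,0,0.01,0],[-2.5,0.2,0,0,0,0.01,0],[-2.5,0.2,0,0,0,0.01,0],[-2.5,0.2,0,0,0,0.01,0]]]'
python3 -m pendant '[[[-2.5,0.2,0,0,0,0.01,0],[-2.5,0.2,0,0,0,0.01,0],[-2.5,0.2,0,0,0,0.01,0],[-2.5,0.2,0,0,0,0.01,0],[-2.5,0.2,0,0,0,0.01,0]]]'
```

```text
time: 11.6
ee_pos: [0.4908, 0.3146, 0.2462]
tcp_rot: [-179.8, 0.1, 97.5]
wrist_force: [0.7, 0.8, -2.1]
opening: 0.014
time: 12.02
ee_pos: [0.4967, 0.2868, 0.2936]
tcp_rot: [-180.0, -0.1, 96.5]
wrist_force: [0.9, 0.1, -2.7]
opening: 0.0139
time: 12.43
ee_pos: [0.5171, 0.1566, 0.2872]
tcp_rot: [-179.5, 0.0, 93.5]
wrist_force: [0.1, -0.3, -2.2]
opening: 0.014
time: 12.85
ee_pos: [0.5293, 0.0224, 0.2809]
tcp_rot: [-179.0, 0.2, 90.3]
wrist_force: [0.1, 1.7, -2.2]
opening: 0.0139
```

```bash
python3 -m pendant '[[[-2.5,0.2,-0.1,-0.01,0,0.008,0],[-2.5,0.2,-0.1,-0.01,0,0.008,0],[-2.5,0.2,-0.1,-0.002,0,0.008,0],[-2.5,0.2,-0.1,-0.002,0,0.008,0],[-2.5,0.2,-0.1,-0.002,0,0.008,0]]]'
python3 -m pendant '[[[-2.5,0.2,-0.1,-0.002,0,0.008,0],[-2.5,0.2,-0.1,-0.002,0,0.008,0],[-2.5,0.2,-0.1,-0.002,0,0.008,0],[-2.3,0.2,-0.1,-0.002,0,0.008,0],[-2,0.2,-0.1,-0.002,0,0.008,0]]]'
python3 -m pendant '[[[-1.5,0.2,0,0,0,0.008,0],[-0.8,0.1,0,0,0,0.008,0],[0,0,0,0,0,0,0],[0,0,0,0,0,0,0]]]'
```

```text
time: 13.27
ee_pos: [0.5339, -0.1121, 0.2796]
tcp_rot: [-180.0, 0.2, 87.7]
wrist_force: [1.5, 0.6, -1.2]
opening: 0.0143
time: 13.68
ee_pos: [0.5321, -0.2396, 0.2786]
tcp_rot: [179.9, 0.0, 85.0]
wrist_force: [0.4, 1.0, -3.2]
opening: 0.0141
time: 14.02
ee_pos: [0.5295, -0.2689, 0.2736]
tcp_rot: [-179.7, -0.1, 83.6]
wrist_force: [-0.5, 0.5, -2.3]
opening: 0.0141
```

```bash
python3 -m pendant '[[[-1.3,0.8,0,0,0,-0.007,0],[-1.3,0.8,1,0,0,-0.007,0],[0,0,2.5,0,0,0,0],[0,0,2.5,0,0,0,0],[0,0,2.5,0,0,0,0]]]'
python3 -m pendant '[[[0,0,2.5,0,0,0,0],[0,0,1.5,0,0,0,0],[0,0,0,0,0,0,0],[0,0,0,0,0,0,0]]]'
```

```text
time: 14.43
ee_pos: [0.5452, -0.2956, 0.1889]
tcp_rot: [179.9, 0.1, 84.7]
wrist_force: [0.1, 0.1, -1.5]
opening: 0.014
time: 14.77
ee_pos: [0.5431, -0.2921, 0.1374]
tcp_rot: [-179.5, -0.2, 84.9]
wrist_force: [0.9, -0.2, -1.5]
opening: 0.0137
```

```bash
python3 -m pendant '[[[-0.4,0.1,1,-0.009,-0.003,0.009,0],[0,0,1.2,0,0,0,0],[0,0,1.2,0,0,0,0],[0,0,0,0,0,0,0],[0,0,0,0,0,0,0]]]'
```

```text
time: 15.18
ee_pos: [0.5454, -0.2954, 0.1044]
tcp_rot: [179.8, 0.0, 84.6]
wrist_force: [1.0, -0.5, -1.4]
opening: 0.014
```

```bash
python3 -m pendant '[[[-0.1,-0.2,0.5,0,0,0,0],[0,0,0.3,0,0,0,0],[0,0,0,0,0,0,0],[0,0,0,0,0,0,0]]]'
python3 -m pendant '[[[0,0,0.2,0,0,0,0],[0,0,0,0,0,0,0],[0,0,0,0,0,0,0]]]'
```

```text
time: 15.52
ee_pos: [0.5438, -0.2964, 0.0973]
tcp_rot: [179.7, 0.1, 84.6]
wrist_force: [-0.1, 0.1, -2.3]
opening: 0.0145
time: 15.77
ee_pos: [0.5441, -0.2966, 0.0958]
tcp_rot: [179.6, 0.1, 84.6]
wrist_force: [-0.7, 1.0, -2.5]
opening: 0.0138
```

```bash
python3 -m pendant '[[[0,0,0.2,0,0,0,0],[0,0,0.1,0,0,0,0],[0,0,0,0,0,0,0],[0,0,0,0,0,0,0]]]'
python3 -m pendant '[[[0,0,0.1,0,0,0,0],[0,0,0,0,0,0,0],[0,0,0,0,0,0,0]]]'
```

```text
time: 16.1
ee_pos: [0.5447, -0.2968, 0.0944]
tcp_rot: [179.5, 0.1, 84.6]
wrist_force: [-0.3, -1.1, -1.9]
opening: 0.0139
time: 16.35
ee_pos: [0.5449, -0.2969, 0.094]
tcp_rot: [179.4, 0.2, 84.6]
wrist_force: [-0.7, 0.5, -1.2]
opening: 0.0142
```

```bash
python3 -m pendant '[[[0,-0.1,0.2,0.009,0.003,0,0],[0,0,0.1,0,0,0,0],[0,0,0,0,0,0,0]]]'
python3 -m pendant '[[[0,0,0.1,0,0,0,0],[0,0,0,0,0,0,0],[0,0,0,0,0,0,0]]]'
```

```text
time: 16.6
ee_pos: [0.5455, -0.2971, 0.0944]
tcp_rot: [179.7, 0.0, 84.6]
wrist_force: [0.3, 0.9, -2.0]
opening: 0.0138
time: 16.85
ee_pos: [0.5455, -0.2971, 0.0941]
tcp_rot: [179.6, 0.0, 84.6]
wrist_force: [-0.7, 1.1, 1.5]
opening: 0.0138
```

```bash
python3 -m pendant '[[[0,0,0.2,0,0,0,0],[0,0,0,0,0,0,0],[0,0,0,0,0,0,0]]]'
python3 -m pendant '[[[0,0,0.2,0,0,0,0],[0,0,0,0,0,0,0],[0,0,0,0,0,0,0]]]'
```

```text
time: 17.1
ee_pos: [0.546, -0.2974, 0.0944]
tcp_rot: [179.5, 0.1, 84.6]
wrist_force: [1.0, -0.8, -1.5]
opening: 0.0138
time: 17.35
ee_pos: [0.5464, -0.2976, 0.0939]
tcp_rot: [179.4, 0.2, 84.6]
wrist_force: [-0.5, 0.3, 1.9]
opening: 0.0138
```

```bash
python3 -m pendant '[[[0,-0.2,0.3,0.009,0.003,0,0],[0,0,0.2,0,0,0,0],[0,0,0,0,0,0,0]]]'
python3 - <<'E'
from h import *
f=[];b=None
for i in range(6): b=snap('scene');o=bot.get_obs();f.append(np.r_[o['wrist_force'],o['ee_pos']])
print(np.mean(f,0))
E
```

```text
time: 17.6
ee_pos: [0.5475, -0.2979, 0.0944]
tcp_rot: [179.4, 0.1, 84.7]
wrist_force: [-0.9, 0.1, -1.9]
opening: 0.0143
[ 0.06289624  0.992839    3.82129764  0.54736002 -0.29780715  0.0940063 ]
```

Contact is confirmed: mean Fz is +3.8 N, against -2.5 N when hanging, and z equals the grasp height. Releasing.

```bash
python3 -m pendant '[[[0,0,0,0,0,0,50],[0,0,0,0,0,0,50],[0,0,0,0,0,0,50],[0,0,0,0,0,0,50],[0,0,0,0,0,0,50]]]'
python3 -m pendant '[[[0,0,-1,0,0,0,50],[0,0,-2,0,0,0,50],[0,0,-2.5,0,0,0,50],[0,0,-2.5,0,0,0,50],[0,0,-2.5,0,0,0,50]]]'
python3 -m pendant '[[[0,0,-2.5,0,0,0,50],[0,0,-2.5,0,0,0,50],[-2,0,-1,0,0,0,50],[-2,0,0,0,0,0,50],[-2,0,0,0,0,0,50]]]'
python3 -m pendant '[[[-3,0,0,0,0,0,50],[-3,0,0,0,0,0,50],[-2,0,0,0,0,0,50],[0,0,0,0,0,0,50],[0,0,0,0,0,0,50]]]'
python3 - <<'E'
from h import *
a=snap('top');T=bot.mark_of('top','cup_grip');sq=bot.mark_of('top','squash_mid');b=snap('scene');S=bot.mark_of('scene','cup_grip')
for n,x in(('T',T),('S',S),('sq',sq)): print(n,[(np.round(m['uv'],1),round(m['confidence'],2)) for m in x])
o=np.hstack([cv2.resize(a[140:260,415:525],(400,436),interpolation=2),cv2.resize(b[320:410,200:290],(400,436),interpolation=2)])
cv2.imwrite('pics/c7.png',o[:,:,::-1])
E
```

```text
time: 18.32
ee_pos: [0.5463, -0.2978, 0.0913]
tcp_rot: [179.6, 0.0, 84.6]
wrist_force: [-0.2, -0.0, -1.1]
opening: 0.0426
time: 18.73
ee_pos: [0.5426, -0.2963, 0.1952]
tcp_rot: [-179.8, -0.2, 84.6]
wrist_force: [0.1, 0.4, 0.4]
opening: 0.0427
time: 19.15
ee_pos: [0.5381, -0.3548, 0.2707]
tcp_rot: [179.6, 0.1, 84.9]
wrist_force: [0.8, 0.8, -0.2]
opening: 0.0428
time: 19.57
ee_pos: [0.5293, -0.441, 0.2752]
tcp_rot: [179.3, 0.3, 84.8]
wrist_force: [-0.3, -0.2, 0.3]
opening: 0.0428
T [(array([416.3, 289.9]), 0.77), (array([497.3, 295.9]), 0.72), (array([466.9, 204.6]), 0.59)]
S [(array([223.6, 269.3]), 0.86), (array([160.7, 328.7]), 0.83), (array([247.5, 358.8]), 0.66)]
sq [(array([188.7, 199.7]), 0.66)]
```

View pics/c7.png

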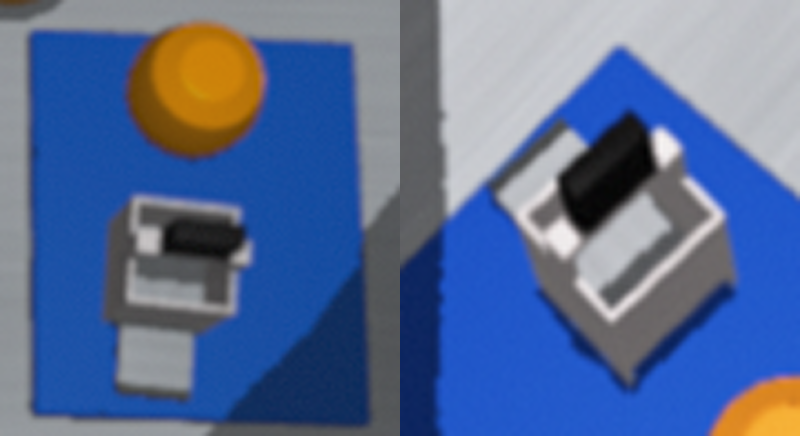

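The cup stands upright, empty and shut on the board, in the same spot to within a few mm. The top network places the squash at (189,200), inside the tote. The robot is clear, so I'm handing in.

```bash
python3 -c "
from workcell import bot
print(bot.job_done())"
```

```text
the job is handed in; nothing more can be done
None
```

The squash is in the deep grey tote, and the empty cup is back upright on the blue board. I handed the job in at about 20 s of the 72 s allowed.

- **Carry and drop:** I gripped the tabbed cup by its handle and carried it upright. I lowered it inside the tote's -x wall, about 30 mm past the point where the rim met the tab, and the bottom swung open. The picture taken there shows the squash on the tote floor.
- **Return:** The last pictures show the cup upright, empty and with its bottom shut. The top-view network puts the squash inside the tote. The robot was touching nothing at the end.
- **Position error:** The arm crept during set-down, so the cup stands about 3–4 mm in +x from where I took it. I did not correct this.
- **Force readings:** They stayed within a few newtons throughout, but single readings at set-down were noisy. I confirmed contact from an average, +3.8 N against about -2.5 N when hanging.

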